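Catch and close the falling glass lid of a specimen case

TASK

Close the glazed specimen case on the bench: tip its standing lid forward until it falls of its own weight, catch it on a finger while it is still well open, and ease it down until it is fully shut. Do not let it drop, do not grip the lid or press hard on it, and leave the case and the things around it where they stand.

Things in the scene. Friction and masses are not known exactly. Their poses are not given: they have to be found in the camera images.
- case: Open-topped oak specimen case, 140 mm deep (its x) by 210 mm wide (its y) by 55 mm high, walls 10 mm, 2.5 kg, standing loose on the bench. Origin: centre of its underside; its x axis points from the front (the side away from the hinges) to the hinged back, z up. Its front looks to the robot's right, more or less turned towards it.
- lid (a joint): Angle of the lid, rad: 0 = fully shut (level), 1.57 = upright, 1.85 = leaning back on its stop. Stiff hinges: the lid stands by itself within about 0.15 rad of upright; tipped forward beyond 1.3 rad it falls towards the front, slowly at first, and from 1.2 rad is shut in 2 to 3 s, with a slam unless it is caught. Tipping it or holding it up at the tab takes under 2 N.
- lid_hinge (a point): Centre of the lid's hinge line, on the top of the case's back wall, 55 mm above the bench, 70 mm behind the case's centre. The lid turns about this line, which runs along the case's y axis; axes as case.
- lid_tab (a point): Middle of the lower (inner) edge of the end of the brass tab, 164 mm from the hinge line. The tab, 50 mm wide and 6 mm thick, stands out 24 mm beyond the lid's free edge and, when shut, 24 mm in front of the case's front wall, its underside 58 mm above the bench. Turns with the lid: x axis along the lid to the hinge, z axis out of the outer (glass) face.
- lid_top: Outer half of the lid, turning with it; origin on the hinge line. The whole lid is an oak frame with a glass pane, 140 mm long from the hinge line, 210 mm wide; when shut it lies from 1 to 11 mm above the hinge line. It weighs 0.25 to 0.32 kg. A brass tab stands out from the middle of its free edge.
- lid_lining: The inner half of the lid (dark wood lining and the lower half of the tab), turning with the lid; origin on the hinge line.
- jar_mid (a point): Amber glass jar with black cap, 48 mm across, 75 mm tall, standing beside the case, not to be moved; this point is its centre.
- vial_mid (a point): Small green glass vial with white cap, 28 mm across, 60 mm tall, standing beside the case, not to be moved; this point is its centre.
- lens: Hand lens lying on the bench, rim 62 mm across and 12 mm thick, with an 80 mm black handle along its -x; origin under the centre of the lens; not to be moved.

How it is judged:
On the way, in this order (a step that is already met when the one before it is completed fails the run):
1. the lid has been tipped forward past its balance and is coming down (value of joint lid below 1.25 rad).
2. the lid is caught: it rests on the fingers, well open, and no longer falls (value of joint lid between 0.15 and 1.1 rad and velocity of joint lid above -0.5 rad/s and (contact force between the fingers and lid_lining above 0.2 N or contact force between the fingers and lid_top above 0.2 N)), for 0.2 s.
At the end, for the whole second after the job is handed in: The lid is fully shut (within 0.03 rad, 5 mm at the tab), and the case, jar, vial and lens stand within 20 mm of where they were (value of joint lid below 0.03 rad and distance of each of case, jar_mid, vial_mid, lens from where it was at the start of the episode below 0.02 m and linear speed of case below 0.02 m/s); the robot touches nothing.
It fails at once if the lid drops shut (faster than 0.6 rad/s, 10 cm/s at the tab, between 0.25 and 0.04 rad open) (value of joint lid between 0.04 and 0.25 rad and velocity of joint lid below -0.6 rad/s).
It fails at once if the lid is gripped (squeezed on both faces with more than 2.5 N) (contact force between the fingers and lid_top above 2.5 N and contact force between the fingers and lid_lining above 2.5 N).
It fails at once if the lid is pressed or struck with more than 20 N (contact force between the fingers and lid_top above 20 N or contact force between the fingers and lid_lining above 20 N).
It fails at once if the case is shifted or lifted (20 mm) (distance of case from where it was at the start of the episode above 0.02 m).
It fails at once if the jar, the vial or the lens is moved or lifted (20 mm) (distance of any of jar_mid, vial_mid, lens from where it was at the start of the episode above 0.02 m).
It also fails if it takes over 48 s, if anything falls off the work surface, if the arm or the gripper's body presses on something with over 40 N, if the wrist force passes 120 N, or if a joint passes its speed limit or range.

ROBOT

A 6-joint arm with a two-finger parallel gripper is mounted at the origin on the work surface. World frame = base frame: x ahead of the robot, y to its left, z up, the work surface at z = 0. Lengths are in m, angles in rad, forces in N, time in s.
With the tool pointing down it reaches from about 0.3 to 0.95 m from the base axis. Payload 3.1 kg.
Tool frame: the origin (TCP) lies midway between the tips of the shut fingers; the grasp point (between the pads) lies 19 mm behind it; z points along the fingers, y is the direction in which the jaws open and shut (so a half turn about z gives the same grasp; the last joint's range is limited). The gripper opens to 85 mm and grips with 20 to 120 N. Pads are 22 mm wide; open, the fingers measure 114 mm over their backs; the gripper's body (76 mm by 85 mm) begins 54 mm behind the grasp point. The pads swing forward as they close: fully open they stand 13 mm farther back than shut.
Start: joints at [1.187, 0.308, 1.634, -0, 1.2, -0.07], TCP at [0.193, 0.594, 0.231] pointing down, gripper open.
Joint ranges: [-3.06, 3.06], [-0.79, 1.96], [0.05, 2.63], [-1.19, 4.34], [0.05, 2.64], [-2.94, 2.94]. Speed limits (rad/s): [2.79, 2.79, 3.14, 3.14, 3.14, 3.14].

INTERFACE

Orientations are given as a rotation vector (axis times angle).
In Python, from cell import monitor, snapshot, camera_model, job gives the robot as it stands.
- The arm moves only by the tool apply_moves, never from a script. Its argument "series" is a list of rows, each a list of 3 entries, a list of its own where there are three numbers: the turn, a rotation vector about the tool's x, y, z in degrees, then the shift along the tool's x, y, z in mm, then the opening, from 0 (shut) to 1 (fully open). A call has 1 to 8 rows; each row is the pose to reach, as a shift and turn from the pose commanded when the call began, along the tool's axes at that moment; what a row does not reach only later rows make up. A row lasts 1/8 s, in which the tool goes at most 62.5 mm and 10.7 degrees, less where a joint would pass 70% of its speed; a pose out of reach is approached as far as the arm can. A call with a gripper value outside its range is refused whole. The fingers move at their own pace and stop on an object; "force" is the grip in N (left out, the last holds). Time passes only in rows, so rows that repeat a pose let the fingers close. It gives the time, the measured TCP pose, the force and the opening at its end, in the units of the state.
- monitor.read_state(): the state, without advancing time (a new reading comes with each control period).
- snapshot(name): name is "scene" or "top"; returns the picture (384x512x3 uint8, red, green, blue); there is no depth.
- camera_model(name): a dict with "camera_matrix" (3x3 intrinsics, pixels), "k1" (the pictures are not rectified: a ray, as slopes to the right and down, at radius r is drawn at 1 + k1 r^2 times it, then the intrinsics apply), "R" (3x3) and "t" (3): a world point X has camera coordinates R X + t. Camera axes: x right, y down, z forward; pixel columns grow to the right and rows downward; lengths in m; the calibration is good to about 2 mm. A picture is of the moment at which its call begins. camera_model takes no time and is no camera call.
- job.job_done(): hands the job in, once; it reports no verdict.
The state is a dict: "time": time; "joints": joint angles; "dq": joint speeds; "tau": joint torques, N m; "eef_pos": TCP position; "ee_rot": TCP orientation; "ft_force": force on the tool from outside, world axes, zero at the start; "wrist_torque": the same for the moment, N m; "grip_width": opening from 0.0 (shut) to 1.0 (fully open).
Only numpy, scipy, OpenCV 4.12 (cv2) and the standard library are available. Lean on these libraries where they do the work, as an engineer would, in place of code of your own. Each camera call takes 0.05 s, during which the arm holds its last target.

## Working session

There is one attempt and no reset: what is moved stays moved. The work goes in short steps, Python scripts to look and compute and a tool call to move; the robot and the scene stay as the last step left them, time stands still between calls to the robot, and variables do not carry over. Pictures are saved under pics/ and viewed, and the job is handed in when it is done.

Besides the shell and the picture viewer there is one more tool, called after ">>>" as name(argument=value, ...), one argument or row to a line, values as JSON. apply_moves: Moves the arm, as the interface text tells. Its arguments: {"type":"object","properties":{"series":{"type":"array","items":{"type":"array"}},"force":{"type":"number"}},"required":["series"]}

```bash
ls; mkdir -p pics; python3 - <<'E'
from cell import monitor, snapshot, camera_model
import cv2,json
s=monitor.read_state();print(s)
for n in("scene","top"):
    im=snapshot(n);cv2.imwrite(f"pics/{n}0.png",im[...,::-1]);m=camera_model(n);print(n,m)
E
```

```text
pics
{'time': 0.0, 'joints': array([ 1.18732386e+00,  3.08987832e-01,  1.63522394e+00,  1.63855607e-05,
        1.19966373e+00, -6.96760056e-02]), 'dq': array([ 9.67728011e-04, -1.17163871e-03, -5.85531844e-04,  4.74031139e-04,
       -1.02351306e-03,  8.36901415e-05]), 'tau': array([ 9.04999324e-04, -4.15260530e+01, -2.76665407e+01,  7.74003342e-05,
        1.03600236e-02, -6.63122224e-08]), 'eef_pos': array([0.1926165 , 0.59370834, 0.23003994]), 'ee_rot': array([-0.49081697, -3.10247895,  0.00348828]), 'ft_force': array([-0.72583137, -0.03782944,  0.64878569]), 'wrist_torque': array([ 0.01692869, -0.09937574,  0.02055918]), 'grip_width': 1.008422594008114}
scene {'camera_matrix': array([[368.20686361,   0.        , 252.47167751],
       [  0.        , 368.20686361, 192.55946234],
       [  0.        ,   0.        ,   1.        ]]), 'k1': -0.08582487377384457, 'R': array([[-0.83529472,  0.5497968 ,  0.00249292],
       [ 0.36578276,  0.55909978, -0.74405001],
       [-0.4104701 , -0.62058918, -0.66811928]]), 't': array([ 0.45577161, -0.18964569,  1.09837895])}
top {'camera_matrix': array([[462.64781617,   0.        , 248.79129046],
       [  0.        , 462.64781617, 187.24011688],
       [  0.        ,   0.        ,   1.        ]]), 'k1': -0.045111753421402306, 'R': array([[ 0.02067944, -0.99977316, -0.00509819],
       [-0.99087091, -0.0198153 , -0.13334987],
       [ 0.1332186 ,  0.00780925, -0.99105591]]), 't': array([0.05256817, 0.57429007, 1.07045201])}
```

View pics/scene0.png

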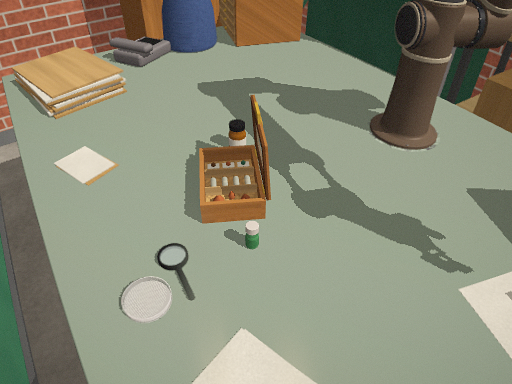

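View pics/top0.png

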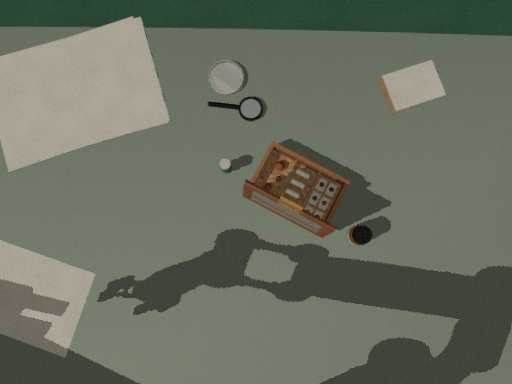

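```bash
cat > h.py <<'E'
import numpy as np,cv2
from cell import monitor, snapshot, camera_model
def proj(n,X):
    m=camera_model(n);X=np.atleast_2d(np.array(X,float))
    d=np.array([m['k1'],0,0,0,0.])
    return cv2.projectPoints(X,cv2.Rodrigues(m['R'])[0],m['t'],m['camera_matrix'],d)[0][:,0]
def ray(n,uv):
    m=camera_model(n);d=np.array([m['k1'],0,0,0,0.])
    p=cv2.undistortPoints(np.array(uv,float).reshape(-1,1,2),m['camera_matrix'],d)[:,0]
    D=np.c_[p,np.ones(len(p))]@m['R'];C=-m['R'].T@m['t'];return C,D
def atz(n,uv,z):
    C,D=ray(n,uv);return C+D*((z-C[2])/D[:,2])[:,None]
def crop(n,out,x0,y0,x1,y1,k):
    im=cv2.imread(n)[y0:y1,x0:x1];cv2.imwrite(out,cv2.resize(im,None,fx=k,fy=k,interpolation=cv2.INTER_CUBIC))
E
python3 - <<'E'
from h import *
for n in("scene","top"):
    m=camera_model(n);print(n,-m['R'].T@m['t'],proj(n,[[.193,.594,.231],[0,0,0]]))
crop("pics/top0.png","pics/topc.png",190,60,390,260,3)
crop("pics/scene0.png","pics/scenec.png",140,80,300,310,2.6)
E
```

```text
scene [0.90092447 0.53709118 0.59160607] [[651.38895239 218.98226888]
 [402.61012901 130.08714188]]
top [0.42535613 0.05557655 1.1377273 ] [[-30.06668257 363.55925184]
 [271.21370392 432.19765882]]
```

View pics/topc.png

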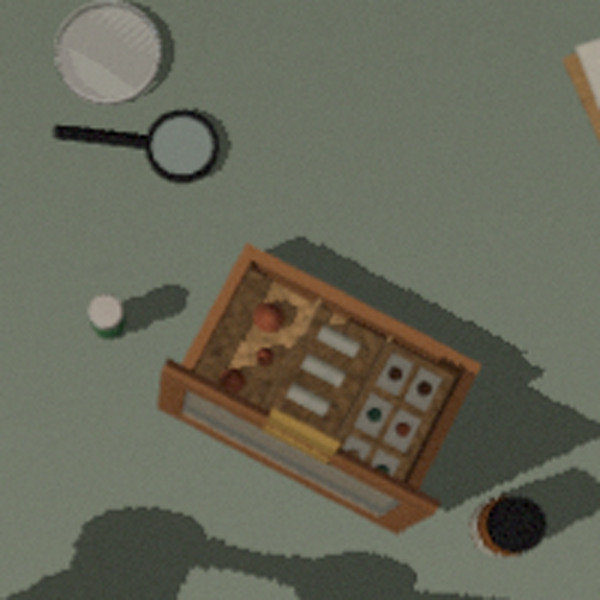

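View pics/scenec.png

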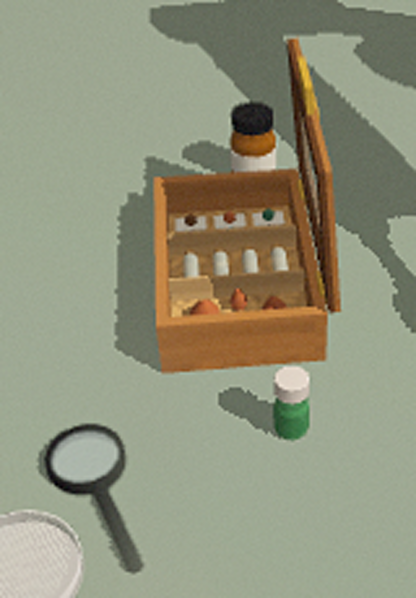

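```bash
cat > fit.py <<'E'
from h import *
from scipy.optimize import least_squares
# model pts: case frame (x,y,z); lid frame: s along lid from hinge, y, n outward(outer face) offset
def world(p,kind,q):
    x,y,yaw,th=q
    if kind=='l':
        s,yy,n=p  # shut: direction -x, outer=+z
        d=np.array([-np.cos(th),0,np.sin(th)]);o=np.array([np.sin(th),0,np.cos(th)])
        P=np.array([.07,yy,.055])+s*d+n*o
    else:P=np.array(p,float)
    c,s_=np.cos(yaw),np.sin(yaw)
    return np.array([x+c*P[0]-s_*P[1],y+s_*P[0]+c*P[1],P[2]])
E
python3 - <<'E'
from fit import *
T=lambda u,v:(190+u/3,60+v/3)
S=lambda u,v:(140+u/2.6,80+v/2.6)
# case x axis: back, points -x world (+y a bit). case y (left of x): x=(-1,0) -> y=(0,-1) => toward -y (right in top img)
obs=[('top',T(250,246),'c',(-.07,-.105,.055)),('top',T(480,368),'c',(-.07,.105,.055)),
('scene',S(162,328),'c',(-.07,-.105,.055)),('scene',S(154,177),'c',(-.07,.105,.055)),('scene',S(165,369),'c',(-.07,-.105,0)),('scene',S(326,358),'c',(.07,-.105,0)),
('scene',S(326,314),'c',(.07,-.105,.055)),
('top',T(168,361),'l',(.14,-.105,.001)),('top',T(438,502),'l',(.14,.105,.001)),
('top',T(270,409),'l',(.164,-.025,.001)),('top',T(339,445),'l',(.164,.025,.001)),
('scene',S(290,40),'l',(.14,.105,.001)),('scene',S(322,135),'l',(.14,-.105,.003))]
f=lambda q:np.concatenate([proj(n,world(p,k,q))[0]-uv for n,uv,k,p in obs])
for w in (obs[:7],obs[:11],obs):
    o2=obs;obs=w
    r=least_squares(f,[.42,-.05,np.pi-.4,1.7],loss='soft_l1');print(r.x,np.round(f(r.x).reshape(-1,2),1).tolist())
    obs=o2
print([world(p,'l',r.x) for p in [(.14,-.105,0),(.14,.105,0),(.164,0,0),(0,0,0)]])
C=atz('top',[T(110,316),T(107,310),T(514,520),T(182,146),T(60,131)],.06);print(C)
print(atz('top',[T(514,522)],.075),atz('top',[T(182,146),T(60,131)],.012))
E
```

```text
[ 0.57322183 -0.05092485  2.66858694  1.7       ] [[-1.3, -0.9], [0.5, -0.4], [-1.6, -1.6], [1.2, -0.6], [-0.4, 0.7], [0.5, 0.1], [1.2, -1.0]]
[ 0.57349159 -0.05071988  2.67034384  1.50003601] [[-1.4, -0.9], [0.4, -0.7], [-1.6, -1.4], [1.0, -0.5], [-0.4, 0.8], [0.5, 0.1], [1.2, -0.9], [-0.7, -0.2], [0.2, 1.0], [0.8, -0.0], [-0.0, -0.3]]
[ 0.57338127 -0.05093406  2.6691055   1.49693332] [[-1.3, -0.9], [0.5, -0.5], [-1.6, -1.5], [1.1, -0.6], [-0.5, 0.7], [0.5, 0.1], [1.2, -1.0], [-0.5, -0.4], [0.3, 0.9], [1.0, -0.2], [0.2, -0.4], [0.1, -1.0], [0.9, 13.8]]
[array([0.56803578, 0.06971736, 0.19461827]), array([ 0.47246429, -0.11727486,  0.19461827]), array([ 0.52182709, -0.02458478,  0.21855283]), array([ 0.51105053, -0.01907689,  0.055     ])]
[[ 0.62147984  0.11750189  0.06      ]
 [ 0.62624251  0.12000187  0.06      ]
 [ 0.46740365 -0.19963475  0.06      ]
 [ 0.76123493  0.06350149  0.06      ]
 [ 0.77192094  0.161926    0.06      ]]
[[ 0.46529578 -0.1960681   0.075     ]] [[0.77619436 0.06385446 0.012     ]
 [0.7873563  0.16666261 0.012     ]]
```

>>> apply_moves(
  series=[
    [[0,0,0],[0,-50,-40],0.6],
    [[0,-10,0],[20,-100,-80],0.6],
    [[0,-20,0],[40,-150,-100],0.6],
    [[0,-20,0],[60,-200,-120],0.6],
  ],
)

```text
time: 0.6
eef_pos: [0.0717, 0.4213, 0.351]
ee_rot: [0.432, 2.761, -0.079]
ft_force: [-0.8, 0.1, 0.9]
grip_width: 0.604
```

```bash
python3 - <<'E'
from h import *
s=monitor.read_state()
print({k:np.round(s[k],4).tolist() for k in('time','joints','eef_pos','ee_rot','grip_width','ft_force')})
E
```

```text
{'time': 0.6, 'joints': [1.545, -0.1117, 1.8898, -0.3365, 1.4729, 0.3365], 'eef_pos': [0.0717, 0.4213, 0.351], 'ee_rot': [0.4322, 2.7614, -0.0785], 'grip_width': 0.6035, 'ft_force': [-0.8321, 0.0587, 0.856]}
```

```bash
cat > arm.py <<'E'
from h import *
from scipy.spatial.transform import Rotation as Ro
from scipy.optimize import least_squares
def fk(q,p):
    h,L2,L3,L4,d,e=p
    Y=lambda a:Ro.from_euler('y',a);Z=lambda a:Ro.from_euler('z',a)
    R=Z(q[0]);X=np.array([0,0,h])+R.apply([0,d,0])
    R=R*Y(q[1]);X=X+R.apply([e,0,L2]);R=R*Y(q[2]);X=X+R.apply([0,0,L3]);R=R*Z(q[3])*Y(q[4]);X=X+R.apply([0,0,L4]);R=R*Z(q[5])
    return X,R
def log(f='log.txt'):
    s=monitor.read_state();open(f,'a').write(repr([list(map(float,s['joints'])),list(map(float,s['eef_pos'])),list(map(float,s['ee_rot']))])+'\n');return s
E
cat > log.txt <<'E'
[[1.18732386,.308987832,1.63522394,1.6e-5,1.19966373,-.0696760],[0.1926165,0.59370834,0.23003994],[-0.49081697,-3.10247895,0.00348828]]
E
python3 - <<'E'
from arm import *
log()
D=[eval(l) for l in open('log.txt')]
for q,x,r in D:
    X,R=fk(q,[.3,.4,.4,.2,0,0]);print((R.inv()*Ro.from_rotvec(r)).as_rotvec(True))
f=lambda p:np.concatenate([fk(q,p)[0]-x for q,x,r in D]+[1e-3*(np.array(p)-[.35,.42,.45,.2,0,0])])
r=least_squares(f,[.3,.4,.4,.2,0,0]);print(r.x,f(r.x)[:6])
E
```

```text
[-1.67574511e-05  1.51413961e-05  9.00000076e+01]
[-2.47289562e-14  2.47289562e-14  9.00000000e+01]
[0.29127411 0.46669657 0.51556099 0.3172992  0.04349991 0.00149704] [ 8.37899547e-08 -3.55803203e-07 -1.90619848e-07 -1.61992262e-07
  2.02413429e-07  2.48725339e-07]
```

```bash
cat >> arm.py <<'E'
P=[0.29127411,0.46669657,0.51556099,0.3172992,0.04349991,0.00149704]
LO=np.array([-3.06,-.79,.05,-1.19,.05,-2.94]);HI=np.array([3.06,1.96,2.63,4.34,2.64,2.94])
Z90=Ro.from_euler('z',90,degrees=True)
def ik(X,R,q0,p=None):
    p=P if p is None else p
    def f(q):
        x,r=fk(q,p);return np.r_[(x-X)*5,(R.inv()*r*Z90).as_rotvec()]
    b=None
    for s in [q0]+[np.array([np.arctan2(X[1],X[0])-.2,a,1.9,1.5,1.5,w]) for a in(.1,.6) for w in(-1.5,0,1.5)]:
        r=least_squares(f,np.clip(s,LO+.01,HI-.01),bounds=(LO,HI))
        if b is None or r.cost<b.cost-1e-9:b=r
        if b.cost<1e-10:break
    return b.x,b.cost
CASE=[.57349,-.0508,2.6695]
def lidpose(th,y,s,n,jsign=1,tilt=0,roll=None):
    """tool with TCP at lid coords (s along lid, y, n outward offset); tool z=-case y tilted down by tilt(rad); jaw y along lid normal for roll angle"""
    cx,cy,yaw=CASE
    C=Ro.from_euler('z',yaw)
    d=np.array([-np.cos(th),0,np.sin(th)]);o=np.array([np.sin(th),0,np.cos(th)])
    Xw=np.array([cx,cy,0])+C.apply(np.array([.07,y,.055])+s*d+n*o)
    a=th if roll is None else roll
    o2=np.array([np.sin(a),0,np.cos(a)])
    z=np.array([0,-np.cos(tilt),-np.sin(tilt)])
    # jaw perpendicular to z closest to o2
    yj=o2-(o2@z)*z;yj=jsign*yj/np.linalg.norm(yj)
    R=Ro.from_matrix(np.c_[np.cross(yj,z),yj,z])
    return Xw,C*R
def rows(T,cur=None):
    """T list of (X,R,open); print moves relative to current pose"""
    if cur is None:
        s=monitor.read_state();cur=(s['eef_pos'],Ro.from_rotvec(s['ee_rot']))
    out=[]
    for X,R,o in T:
        t=(cur[1].inv()*R).as_rotvec(True);x=cur[1].inv().apply(X-cur[0])*1000
        out.append([np.round(t,1).tolist(),np.round(x,1).tolist(),o])
    return out
E
python3 - <<'E'
from arm import *
for j in(1,-1):
  for tilt in(0,.3,.5):
    q=np.array([-.4,.1,1.9,1.5,1.5,0])
    for th in(1.5,1.0,.5,0):
        for y in (.1,-.03):
            X,R=lidpose(th,y,.157,0,j,tilt);q,c=ik(X,R,q);print(j,tilt,th,y,np.round(X,3),np.round(q,2),'%.1e'%c)
E
```

```text
1 0 1.5 0.1 [ 0.476 -0.113  0.212] [-0.96  0.63  2.03  1.13  1.79  2.08] 4.3e-17
1 0 1.5 -0.03 [0.535 0.003 0.212] [-0.71  0.59  2.12  1.35  1.67  2.07] 1.5e-22
1 0 1.0 0.1 [ 0.541 -0.147  0.187] [-0.9   0.75  1.85  1.2   1.78  2.64] 1.3e-24
1 0 1.0 -0.03 [ 0.6   -0.031  0.187] [-0.68  0.72  1.93  1.39  1.67  2.62] 6.0e-24
1 0 0.5 0.1 [ 0.588 -0.171  0.13 ] [-0.88  0.93  1.74  1.27  1.76  2.94] 1.5e-02
1 0 0.5 -0.03 [ 0.647 -0.055  0.13 ] [-0.67  0.9   1.82  1.46  1.67  2.94] 1.2e-02
1 0 0 0.1 [ 0.605 -0.179  0.055] [-0.85  1.08  1.58  1.23  1.74 -2.69] 8.0e-29
1 0 0 -0.03 [ 0.665 -0.064  0.055] [-0.66  1.05  1.66  1.4   1.65 -2.71] 1.4e-24
1 0.3 1.5 0.1 [ 0.476 -0.113  0.212] [-0.93  0.43  2.06  1.03  1.59  2.21] 1.0e-26
1 0.3 1.5 -0.03 [0.535 0.003 0.212] [-0.68  0.38  2.14  1.23  1.45  2.25] 5.1e-19
1 0.3 1.0 0.1 [ 0.541 -0.147  0.187] [-0.88  0.57  1.89  1.07  1.58  2.74] 1.8e-19
1 0.3 1.0 -0.03 [ 0.6   -0.031  0.187] [-0.66  0.53  1.96  1.25  1.44  2.76] 1.1e-19
1 0.3 0.5 0.1 [ 0.588 -0.171  0.13 ] [-0.83  0.73  1.72  1.06  1.55 -2.94] 5.0e-03
1 0.3 0.5 -0.03 [ 0.647 -0.055  0.1
[... 2181 characters left out ...]
  1.28  1.4   0.54] 2.1e-20
-1 0.5 1.5 0.1 [ 0.476 -0.113  0.212] [-0.89  0.31  2.07  0.94  1.47 -0.82] 1.8e-30
-1 0.5 1.5 -0.03 [0.535 0.003 0.212] [-0.63  0.26  2.13  1.11  1.31 -0.74] 1.1e-30
-1 0.5 1.0 0.1 [ 0.541 -0.147  0.187] [-0.84  0.46  1.9   0.97  1.45 -0.34] 3.1e-29
-1 0.5 1.0 -0.03 [ 0.6   -0.031  0.187] [-0.61  0.43  1.96  1.12  1.3  -0.28] 1.7e-30
-1 0.5 0.5 0.1 [ 0.588 -0.171  0.13 ] [-0.81  0.63  1.78  1.    1.41  0.14] 4.1e-27
-1 0.5 0.5 -0.03 [ 0.647 -0.055  0.13 ] [-0.6   0.6   1.83  1.14  1.27  0.18] 2.6e-30
-1 0.5 0 0.1 [ 0.605 -0.179  0.055] [-0.8   0.79  1.71  1.02  1.35  0.62] 4.3e-24
-1 0.5 0 -0.03 [ 0.665 -0.064  0.055] [-0.6   0.76  1.77  1.17  1.23  0.65] 1.2e-18
```

```bash
cat >> arm.py <<'E'
CT=Ro.from_euler('z',CASE[2])
def pose(th,tilt,kind,s=.156,y=None,gap=.051,back=.025,roll=None,extra=0.):
    """kind 'in': inner pad face centre on tab lower edge; 'out': outer pad face on the tab's outer face; 'mid'. returns world X,R (jaw y=-outward)"""
    d=np.array([-np.cos(th),0,np.sin(th)]);o=np.array([np.sin(th),0,np.cos(th)])
    a=th if roll is None else roll
    o2=np.array([np.sin(a),0,np.cos(a)])
    z=np.array([0,-np.cos(tilt),-np.sin(tilt)])
    u=o2-(o2@z)*z;u/=np.linalg.norm(u)
    n={'in':.003,'out':.009,'mid':.006}[kind]
    if y is None:y=.025 if kind=='in' else .015
    c=np.array([.07,y,.055])+s*d+n*o
    c=c+{'in':1,'out':-1,'mid':0}[kind]*(gap/2)*u+extra*u
    Xc=c+back*z
    R=Ro.from_matrix(np.c_[np.cross(-u,z),-u,z])
    return np.array([CASE[0],CASE[1],0])+CT.apply(Xc),CT*R
def boxpts(x,y,z,k=9):
    g=np.meshgrid(np.linspace(*x,k),np.linspace(*y,k),np.linspace(*z,k),indexing='ij');return np.stack([a.ravel() for a in g],1)
def clear(X,R,th,gap=.051,back=.025):
    """min signed-ish clearance of body and fingers to lid & case (mm)"""
    b=back
    parts={'body':boxpts((-.0425,.0425),(-.0425,.0425),(-.073-.15,-.073)),
     'fo':boxpts((-.011,.011),(-gap/2-.0145,-gap/2),(-.073,-b+.019)),'fi':boxpts((-.011,.011),(gap/2,gap/2+.0145),(-.073,-b+.019))}
    out={}
    for k,p in parts.items():
        w=R.apply(p)+X;c=CT.inv().apply(w-np.array([CASE[0],CASE[1],0]))
        r=c-[.07,0,.055];s=-np.cos(th)*r[:,0]+np.sin(th)*r[:,2];n=np.sin(th)*r[:,0]+np.cos(th)*r[:,2]
        def bd(q,lo,hi):
            e=np.maximum(np.maximum(np.array(lo)-q,q-np.array(hi)),0);return np.linalg.norm(e,axis=1).min()*1000
        L=np.c_[s,c[:,1],n]
        out[k]=[round(v,1) for v in(bd(L,(0,-.105,.001),(.14,.105,.011)),bd(L,(.14,-.025,.003),(.164,.025,.009)),bd(c,(-.07,-.105,0),(.07,.105,.055)),c[:,2].min()*1000,
          np.linalg.norm(c[:,:2]-[.03,.178],axis=1)[c[:,2]<.08].min(initial=9)*1000-24)]
    return out
E
python3 - <<'E'
from arm import *
q=np.array([-.6,.4,2.,1.,1.3,-.5])
for tilt in(.6,.8):
  for th,k in[(1.5,'mid'),(1.3,'out'),(1.0,'in'),(.7,'in'),(.4,'in'),(.2,'in'),(0,'in')]:
    X,R=pose(th,tilt,k);q,c=ik(X,R,q);print(tilt,th,k,np.round(X,3),np.round(q,2),'%.0e'%c,clear(X,R,th))
E
```

```text
0.6 1.5 mid [ 0.518 -0.016  0.197] [-0.65  0.23  2.14  1.02  1.26 -0.71] 9e-20 {'body': [np.float64(7.9), np.float64(35.2), np.float64(146.1), np.float64(201.1), np.float64(8976.0)], 'fo': [np.float64(19.7), np.float64(21.7), np.float64(139.1), np.float64(192.5), np.float64(8976.0)], 'fi': [np.float64(21.0), np.float64(22.1), np.float64(134.3), np.float64(189.3), np.float64(8976.0)]}
0.6 1.3 out [ 0.564 -0.043  0.189] [-0.64  0.34  2.02  1.02  1.27 -0.52] 8e-25 {'body': [np.float64(7.1), np.float64(35.5), np.float64(133.1), np.float64(188.1), np.float64(8976.0)], 'fo': [np.float64(0.0), np.float64(0.0), np.float64(133.1), np.float64(188.1), np.float64(8976.0)], 'fi': [np.float64(43.9), np.float64(43.2), np.float64(121.1), np.float64(176.1), np.float64(8976.0)]}
0.6 1.0 in [ 0.565 -0.044  0.184] [-0.64  0.35  2.01  1.02  1.26 -0.27] 8e-27 {'body': [np.float64(3.0), np.float64(42.5), np.float64(122.4), np.float64(177.4), np.float64(8976.0)], 'fo': [np.float64(34.8), np.float64(36.8), np.float64(133.9), np.float64(188.9), np.float64(8976.0)], 'fi': [np.float64(1.9), np.float64(0.7), np.
[... 3545 characters left out ...]
 0.92  1.07  0.63] 4e-24 {'body': [np.float64(13.7), np.float64(42.7), np.float64(48.7), np.float64(103.7), np.float64(8976.0)], 'fo': [np.float64(14.9), np.float64(16.9), np.float64(52.3), np.float64(107.3), np.float64(8976.0)], 'fi': [np.float64(4.9), np.float64(1.6), np.float64(10.2), np.float64(63.5), np.float64(153.4)]}
0.8 0 in [ 0.655 -0.08   0.058] [-0.53  0.62  1.79  0.94  1.04  0.88] 1e-22 {'body': [np.float64(14.6), np.float64(43.7), np.float64(25.6), np.float64(80.6), np.float64(8976.0)], 'fo': [np.float64(14.8), np.float64(15.9), np.float64(25.4), np.float64(79.9), np.float64(204.4)], 'fi': [np.float64(5.0), np.float64(1.6), np.float64(5.0), np.float64(34.3), np.float64(131.7)]}
```

```bash
cat > plan1.py <<'E'
from arm import *
s=monitor.read_state();q0=np.array(s['joints'])
X,R=pose(1.5,.8,'mid',s=.157)
Xp=X-R.apply([0,0,.13])
q1,c=ik(Xp,R,np.array([-.57,.15,2.1,.86,1.15,-.5]));print(np.round(Xp,3),np.round(q1,3),c)
T=[]
N=16
for i in range(1,N+1):
    u=i/N;q=q0+(q1-q0)*u;q[1]-=.15*np.sin(np.pi*u)
    x,r=fk(q,P);T.append((x,r*Z90,.6))
prev=(s['eef_pos'],Ro.from_rotvec(s['ee_rot']))
for x,r,_ in T:
    print(np.round(x,3),round(np.linalg.norm(x-prev[0])*1000),round(np.degrees((prev[1].inv()*r).magnitude()),1));prev=(x,r)
for k in (0,8):
    base=None if k==0 else T[7][:2]
    for r in rows(T[k:k+8],base):print(r)
E
python3 plan1.py
```

```text
[ 0.476 -0.1    0.287] [-0.76   0.042  2.018  0.744  1.407 -0.491] 2.26120397837828e-22
[0.111 0.406 0.349] 42 7.4
[0.147 0.388 0.348] 40 7.3
[0.181 0.369 0.347] 39 7.2
[0.213 0.349 0.347] 38 7.2
[0.243 0.328 0.345] 37 7.2
[0.273 0.304 0.344] 38 7.2
[0.301 0.28  0.342] 38 7.2
[0.33  0.252 0.338] 39 7.3
[0.357 0.222 0.334] 41 7.4
[0.383 0.189 0.329] 43 7.6
[0.408 0.151 0.323] 45 7.7
[0.43  0.11  0.317] 48 7.9
[0.449 0.064 0.31 ] 50 8.2
[0.464 0.013 0.302] 53 8.4
[ 0.473 -0.041  0.295] 56 8.6
[ 0.476 -0.1    0.287] 59 8.9
[[2.9, 4.0, 5.5], [-38.6, -2.9, 16.1], 0.6]
[[5.1, 8.1, 11.1], [-75.6, -8.4, 30.8], 0.6]
[[6.7, 12.2, 16.8], [-111.0, -16.1, 44.6], 0.6]
[[7.6, 16.3, 22.7], [-145.2, -25.6, 57.9], 0.6]
[[8.0, 20.2, 28.6], [-178.4, -36.8, 71.1], 0.6]
[[7.9, 24.1, 34.7], [-210.9, -49.8, 84.6], 0.6]
[[7.4, 27.8, 40.8], [-243.0, -64.7, 98.8], 0.6]
[[6.4, 31.3, 47.2], [-274.9, -82.0, 113.9], 0.6]
[[-1.4, 4.3, 5.8], [-38.8, 12.1, -4.5], 0.6]
[[-3.4, 8.7, 11.7], [-80.3, 21.7, -8.6], 0.6]
[[-5.8, 13.0, 17.7], [-124.7, 28.3, -12.2], 0.6]
[[-8.7, 17.2, 23.7], [-172.1, 31.0, -15.4], 0.6]
[[-12.3, 21.4, 29.7], [-222.3, 28.8, -18.4], 0.6]
[[-16.4, 25.4, 35.9], [-274.7, 20.9, -21.2], 0.6]
[[-21.3, 29.1, 42.0], [-328.7, 6.4, -23.9], 0.6]
[[-26.8, 32.3, 48.2], [-383.4, -15.7, -26.5], 0.6]
```

>>> apply_moves(
  series=[
    [[3,4,5.5],[-39,-3,16],0.6],
    [[5,8,11],[-76,-8,31],0.6],
    [[7,12,17],[-111,-16,45],0.6],
    [[7.5,16,22.5],[-145,-26,58],0.6],
    [[8,20,28.5],[-178,-37,71],0.6],
    [[8,24,34.5],[-211,-50,85],0.6],
    [[7.5,28,41],[-243,-65,99],0.6],
    [[6.5,31,47],[-275,-82,114],0.6],
  ],
)

```text
time: 1.6
eef_pos: [0.3327, 0.2519, 0.338]
ee_rot: [-1.585, -2.476, -0.093]
ft_force: [0.5, 0.8, -0.1]
grip_width: 0.6
```

```bash
cat > plan2.py <<'E'
from arm import *
import sys
s=log()
D=[eval(l) for l in open('log.txt')]
f=lambda p:np.concatenate([fk(q,p)[0]-x for q,x,r in D])
r=least_squares(f,P);print(r.x,np.abs(f(r.x)).max(),np.abs(f(P)).max())
E
python3 plan2.py
```

```text
[0.29025341 0.46763196 0.51571948 0.31722451 0.04349677 0.00109614] 0.00033936295388820037 0.000641145665293219
```

>>> apply_moves(
  series=[
    [[-1.5,4,6],[-39,12,-5],0.6],
    [[-3.5,8.5,12],[-80,22,-9],0.6],
    [[-6,13,17.5],[-125,28,-12],0.6],
    [[-8.5,17,23.5],[-172,31,-15],0.6],
    [[-12,21.5,29.5],[-222,29,-18],0.6],
    [[-16.5,25.5,36],[-275,21,-21],0.6],
    [[-21,29,42],[-329,6,-24],0.6],
    [[-27,32,48],[-383,-16,-27],0.6],
  ],
)

```text
time: 2.6
eef_pos: [0.4777, -0.1015, 0.2888]
ee_rot: [-2.245, -1.3, -0.888]
ft_force: [0.5, -0.4, -0.1]
grip_width: 0.595
```

```bash
python3 - <<'E'
from arm import *
s=log();print(np.round(s['joints'],3))
for n in("scene","top"):
    im=snapshot(n);cv2.imwrite(f"pics/{n}1.png",im[...,::-1])
crop("pics/top1.png","pics/topc1.png",210,100,390,280,3.2)
crop("pics/scene1.png","pics/scenec1.png",140,20,330,240,2.7)
X,R=pose(1.5,.8,'mid',s=.157)
for r in rows([(X-R.apply([0,0,d]),R,.6) for d in(.13,.08,.04,0)]):print(r)
E
```

```text
[-0.76   0.056  2.     0.746  1.399 -0.493]
[[0.7, 0.4, -0.2], [3.7, -2.7, 2.6], 0.6]
[[0.7, 0.4, -0.2], [4.0, -3.3, 52.6], 0.6]
[[0.7, 0.4, -0.2], [4.2, -3.8, 92.6], 0.6]
[[0.7, 0.4, -0.2], [4.4, -4.3, 132.6], 0.6]
```

View pics/topc1.png

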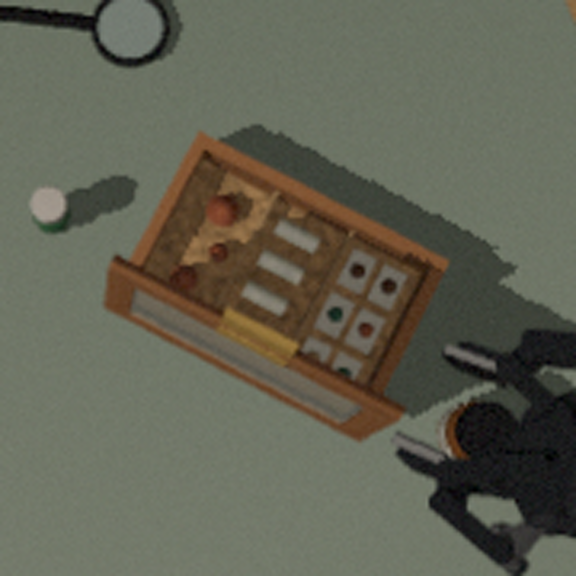

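View pics/scenec1.png

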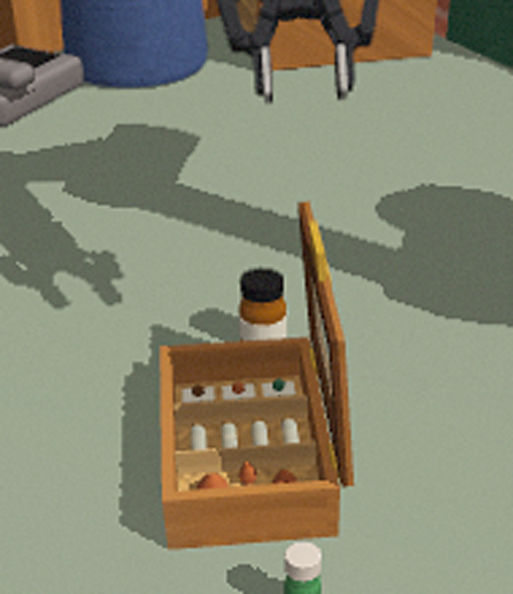

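```bash
python3 - <<'E'
from arm import *
s=monitor.read_state();R=Ro.from_rotvec(s['ee_rot']);X=s['eef_pos']
for w in(-.006,-.0):
  for sg in(1,-1):
    print(w,sg,[ ((proj('top',X+R.apply([x,sg*.0255,w]))[0]-[210,100])*3.2).round().tolist() for x in(-.011,.011)],[ ((proj('scene',X+R.apply([x,sg*.0255,w]))[0]-[140,20])*2.7).round().tolist() for x in(-.011,.011)])
def kn(X,R,th,g=.051):
    p=boxpts((-.015,.015),(g/2,.07),(-.10,-.05))
    c=CT.inv().apply(R.apply(p)+X-np.array([CASE[0],CASE[1],0]))
    r=c-[.07,0,.055];q=np.c_[-np.cos(th)*r[:,0]+np.sin(th)*r[:,2],c[:,1],np.sin(th)*r[:,0]+np.cos(th)*r[:,2]]
    bd=lambda q,lo,hi:np.linalg.norm(np.maximum(np.maximum(np.array(lo)-q,q-np.array(hi)),0),axis=1).min()*1000
    return bd(q,(0,-.105,.001),(.14,.105,.011)),bd(c,(-.07,-.105,0),(.07,.105,.055)),c[:,2].min()
for th in(1,.7,.4,.2,.1,0):
  X,R=pose(th,.8,'in',s=.158);print(th,kn(X,R,th))
E
```

```text
-0.006 1 [[451.0, 369.0], [433.0, 352.0]] [[273.0, 102.0], [273.0, 91.0]]
-0.006 -1 [[409.0, 445.0], [389.0, 429.0]] [[336.0, 99.0], [338.0, 88.0]]
-0.0 1 [[443.0, 366.0], [425.0, 349.0]] [[273.0, 109.0], [273.0, 98.0]]
-0.0 -1 [[401.0, 441.0], [382.0, 426.0]] [[337.0, 106.0], [338.0, 95.0]]
1 (np.float64(21.819612995514625), np.float64(130.30733385393737), np.float64(0.18530733385393736))
0.7 (np.float64(17.985916963927618), np.float64(94.27166709312917), np.float64(0.14920130705727824))
0.4 (np.float64(13.165933519675063), np.float64(52.380906605143), np.float64(0.10529863405968301))
0.2 (np.float64(8.597491616787991), np.float64(23.110191155059503), np.float64(0.07457527163767537))
0.1 (np.float64(6.040436357468724), np.float64(9.543599378656607), np.float64(0.059516078979070665))
0 (np.float64(2.999999999999947), np.float64(2.9999999999999334), np.float64(0.044930453706539177))
```

>>> apply_moves(
  series=[
    [[0.5,0.5,0],[4,-3,40],0.6],
    [[0.7,0.4,0],[4,-4,80],0.6],
    [[0.7,0.4,0],[4,-4,110],0.6],
    [[0.7,0.4,0],[4,-4,110],0.6],
  ],
)

```text
time: 3.2
eef_pos: [0.5089, -0.0245, 0.211]
ee_rot: [-2.223, -1.304, -0.874]
ft_force: [-0.6, -0.4, -0.4]
grip_width: 0.598
```

```bash
python3 - <<'E'
from arm import *
s=log();print(np.round(s['joints'],3),s['time'])
for n in("scene","top"):
    im=snapshot(n);cv2.imwrite(f"pics/{n}2.png",im[...,::-1])
crop("pics/top2.png","pics/topc2.png",230,130,370,270,4.2)
crop("pics/scene2.png","pics/scenec2.png",180,60,320,220,3.7)
E
```

```text
[-0.591  0.153  2.08   0.838  1.197 -0.519] 3.2
```

View pics/topc2.png

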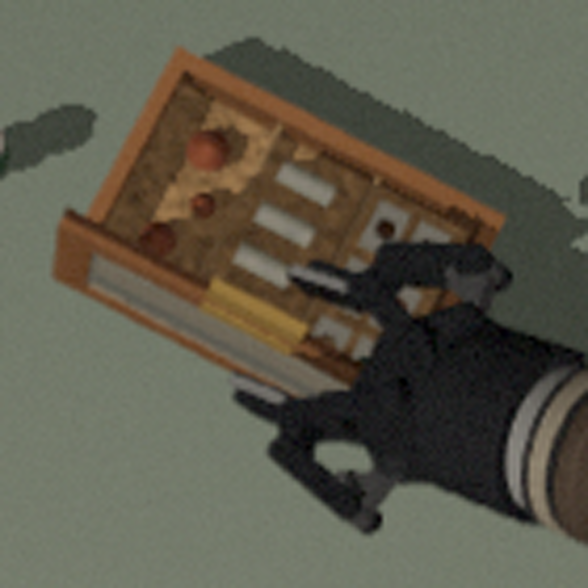

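View pics/scenec2.png

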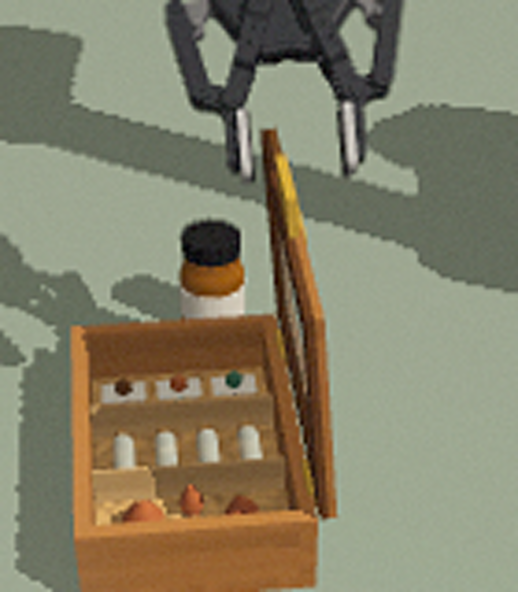

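```bash
python3 - <<'E'
from arm import *
S=.158
Q=lambda th,k:pose(th,.8,k,s=S)
T=[Q(1.5,'mid'),Q(1.5,'mid')]+[Q(t,'out') for t in(1.55,1.5,1.46,1.42,1.38,1.34)]
for r in rows([(a,b,.6) for a,b in T]):print(r)
print()
T2=[Q(t,'out') for t in(1.31,1.28,1.25,1.22,1.22,1.22,1.22,1.22)]
for r in rows([(a,b,.6) for a,b in T2],T[-1]):print(r)
E
```

```text
[[-0.4, -0.1, 0.5], [-5.6, 2.5, 19.6], 0.6]
[[-0.4, -0.1, 0.5], [-5.6, 2.5, 19.6], 0.6]
[[-0.4, -0.1, -1.5], [-5.3, 17.1, 19.4], 0.6]
[[-0.4, -0.1, 0.5], [-5.8, 25.0, 19.3], 0.6]
[[-0.4, -0.1, 2.1], [-6.4, 31.3, 19.4], 0.6]
[[-0.4, -0.1, 3.7], [-7.2, 37.6, 19.7], 0.6]
[[-0.4, -0.1, 5.3], [-8.1, 43.9, 20.2], 0.6]
[[-0.4, -0.1, 7.0], [-9.3, 50.1, 20.8], 0.6]

[[-0.0, 0.0, 1.2], [-0.4, 4.7, 0.6], 0.6]
[[0.0, 0.0, 2.5], [-0.9, 9.4, 1.4], 0.6]
[[0.0, 0.0, 3.7], [-1.5, 14.0, 2.2], 0.6]
[[-0.0, 0.0, 5.0], [-2.3, 18.6, 3.2], 0.6]
[[-0.0, 0.0, 5.0], [-2.3, 18.6, 3.2], 0.6]
[[-0.0, 0.0, 5.0], [-2.3, 18.6, 3.2], 0.6]
[[-0.0, 0.0, 5.0], [-2.3, 18.6, 3.2], 0.6]
[[-0.0, 0.0, 5.0], [-2.3, 18.6, 3.2], 0.6]
```

>>> apply_moves(
  series=[
    [[0,0,0],[-6,2.5,10],0.6],
    [[-0.4,0,0.5],[-6,2.5,19.5],0.6],
    [[-0.4,0,-0.5],[-5.5,14,19.5],0.6],
    [[-0.4,0,0.5],[-6,25,19.5],0.6],
    [[-0.4,0,2],[-6.5,31,19.5],0.6],
    [[-0.4,0,3.5],[-7,37.5,20],0.6],
    [[-0.4,0,5],[-8,44,20],0.6],
    [[-0.4,0,7],[-9,50,21],0.6],
  ],
)

```text
time: 4.3
eef_pos: [0.5581, -0.0439, 0.1896]
ee_rot: [-2.287, -1.15, -0.84]
ft_force: [-0.6, -1.2, 0.5]
grip_width: 0.601
```

```bash
cat > look.py <<'E'
from arm import *
import sys
k=sys.argv[1]
s=log();print(np.round(s['joints'],3),s['time'],s['ft_force'])
ims=[]
for n,(a,b,c,d) in(("scene",(170,60,320,220)),("top",(230,110,380,270))):
    im=snapshot(n)[...,::-1];cv2.imwrite(f"pics/{n}{k}.png",im);ims.append(cv2.resize(im[b:d,a:c],(400,int(400*(d-b)/(c-a))),interpolation=cv2.INTER_CUBIC))
cv2.imwrite(f"pics/b{k}.png",np.hstack(ims))
E
python3 look.py 3
```

```text
[-0.569  0.274  1.982  0.861  1.157 -0.405] 4.3 [-0.5740811  -1.17016712  0.47364053]
```

View pics/b3.png

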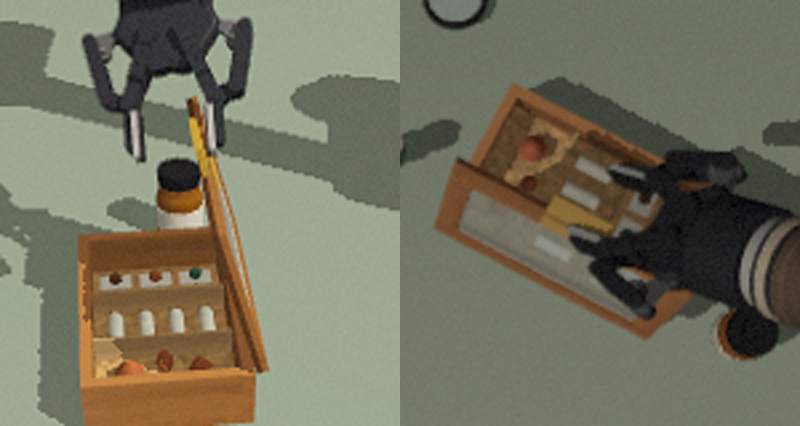

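>>> apply_moves(
  series=[
    [[0,0,1],[-0.5,4.5,0.5],0.6],
    [[0,0,2.5],[-1,9.5,1.5],0.6],
    [[0,0,3.5],[-1.5,14,2],0.6],
    [[0,0,5],[-2,18.5,3],0.6],
    [[0,0,5],[-2,18.5,3],0.6],
    [[0,0,5],[-2,18.5,3],0.6],
  ],
)

```text
time: 5.15
eef_pos: [0.573, -0.0531, 0.1841]
ee_rot: [-2.318, -1.044, -0.808]
ft_force: [0.4, 0.8, 0.3]
grip_width: 0.596
```

```bash
python3 look.py 4
```

```text
[-0.569  0.312  1.944  0.861  1.157 -0.32 ] 5.15 [0.38441472 0.76719517 0.34112662]
```

View pics/b4.png

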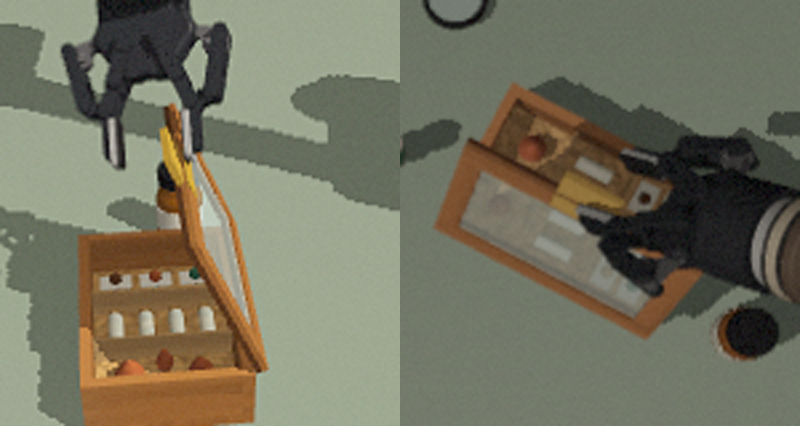

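>>> apply_moves(
  series=[
    [[0,0,0],[0,0,0],0.6],
    [[0,0,0],[0,0,0],0.6],
    [[0,0,0],[0,0,0],0.6],
    [[0,0,0],[0,0,0],0.6],
    [[0,0,0],[0,0,0],0.6],
    [[0,0,0],[0,0,0],0.6],
    [[0,0,0],[0,0,0],0.6],
    [[0,0,0],[0,0,0],0.6],
  ],
)

```text
time: 6.25
eef_pos: [0.573, -0.0531, 0.1841]
ee_rot: [-2.318, -1.044, -0.808]
ft_force: [-0.1, -0.2, -0.3]
grip_width: 0.597
```

```bash
python3 look.py 5
```

```text
[-0.569  0.312  1.944  0.861  1.157 -0.32 ] 6.25 [-0.08834202 -0.19938988 -0.30735795]
```

View pics/b5.png

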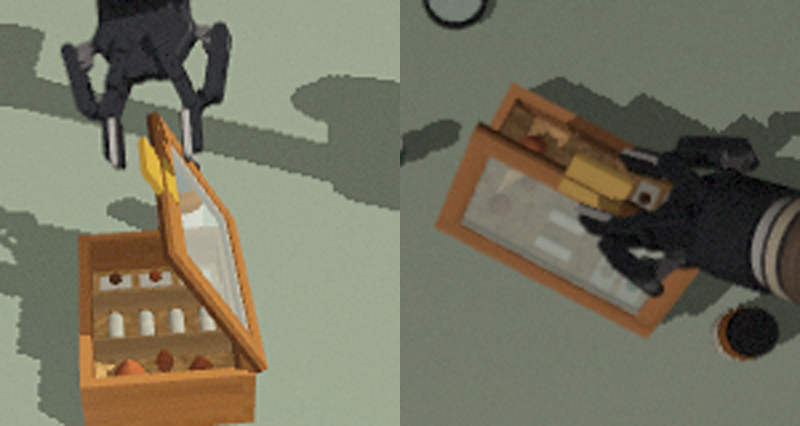

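```bash
python3 - <<'E'
from arm import *
from fit import world
q=CASE
for th in(1.1,1.05,1.0,.95,.9):
    f=lambda n,p,o:((proj(n,world(p,'l',q+[th]))[0]-o[:2])*2.667+[o[2],0]).round().tolist()
    print(th,f('top',(.14,-.105,.001),(230,110,400)),f('top',(.164,-.025,.009),(230,110,400)),f('scene',(.14,.105,.011),(170,60,0)),f('scene',(.164,-.025,.003),(170,60,0)))
S=.158
Q=lambda th,k='in':pose(th,.8,k,s=S)
th=[1.0,.95,.92,.9,.9,.9,.9,.9]
for r in rows([(*Q(t),.6) for t in th]):print(r)
E
```

```text
1.1 [473.0, 130.0] [568.0, 168.0] [167.0, 105.0] [154.0, 166.0]
1.05 [477.0, 124.0] [572.0, 161.0] [160.0, 108.0] [145.0, 170.0]
1.0 [480.0, 119.0] [576.0, 153.0] [153.0, 112.0] [136.0, 176.0]
0.95 [484.0, 114.0] [580.0, 146.0] [146.0, 116.0] [127.0, 181.0]
0.9 [487.0, 109.0] [583.0, 140.0] [139.0, 120.0] [119.0, 187.0]
[[0.0, -0.1, 9.7], [-4.8, -10.2, 5.2], 0.6]
[[0.0, -0.1, 12.1], [-5.0, -2.8, 8.3], 0.6]
[[0.0, -0.1, 13.5], [-5.3, 1.5, 10.3], 0.6]
[[0.0, -0.1, 14.5], [-5.5, 4.4, 11.6], 0.6]
[[0.0, -0.1, 14.5], [-5.5, 4.4, 11.6], 0.6]
[[0.0, -0.1, 14.5], [-5.5, 4.4, 11.6], 0.6]
[[0.0, -0.1, 14.5], [-5.5, 4.4, 11.6], 0.6]
[[0.0, -0.1, 14.5], [-5.5, 4.4, 11.6], 0.6]
```

>>> apply_moves(
  series=[
    [[0,0,7],[-3,2,6],0.6],
    [[0,0,14.5],[-5.5,4.5,11.5],0.6],
    [[0,0,14.5],[-5.5,4.5,11.5],0.6],
    [[0,0,14.5],[-5.5,4.5,11.5],0.6],
    [[0,0,14.5],[-5.5,4.5,11.5],0.6],
    [[0,0,14.5],[-5.5,4.5,11.5],0.6],
  ],
)

```text
time: 7.1
eef_pos: [0.5774, -0.0516, 0.1716]
ee_rot: [-2.387, -0.731, -0.708]
ft_force: [-0.2, 0.5, 0.0]
grip_width: 0.597
```

```bash
python3 look.py 6
```

```text
[-0.562  0.337  1.942  0.872  1.138 -0.083] 7.1 [-0.20752774  0.52817866  0.01570294]
```

View pics/b6.png

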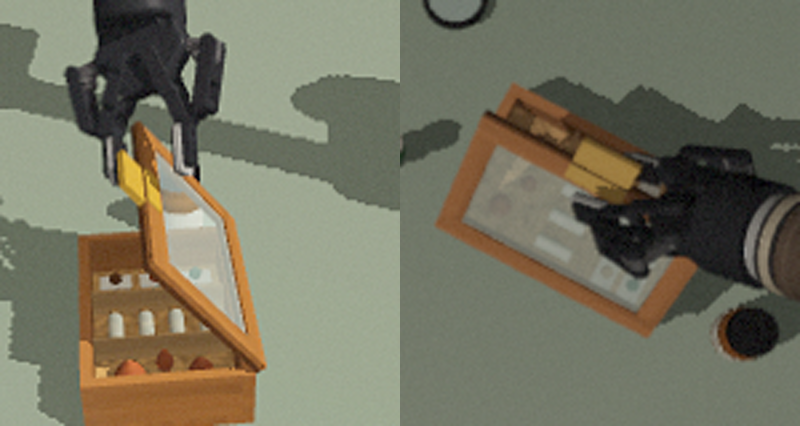

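>>> apply_moves(
  series=[
    [[0,0,0],[0,0,0],0.6],
    [[0,0,0],[0,0,0],0.6],
    [[0,0,0],[0,0,0],0.6],
    [[0,0,0],[0,0,0],0.6],
  ],
)

```text
time: 7.7
eef_pos: [0.5773, -0.0515, 0.1714]
ee_rot: [-2.387, -0.73, -0.707]
ft_force: [0.5, -0.1, 0.1]
grip_width: 0.603
```

```bash
python3 look.py 7
```

```text
[-0.562  0.337  1.942  0.872  1.138 -0.083] 7.7 [ 0.52368747 -0.11008885  0.11071725]
```

View pics/b7.png

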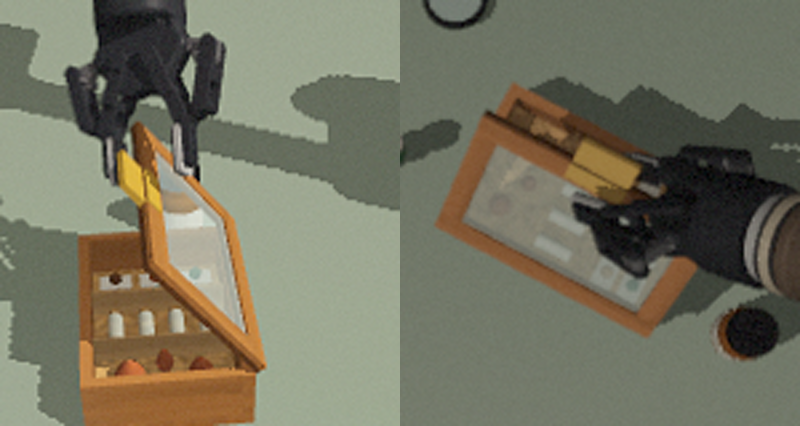

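```bash
python3 - <<'E'
from arm import *
th=np.linspace(.9,.34,17)[1:]
T=[pose(t,.8,'in',s=.158) for t in th]
for r in rows([(*t,.6) for t in T[:8]]):print(r)
print(th)
for r in rows([(*t,.6) for t in T[8:]],T[7]):print(r)
E
```

```text
[[0.0, -0.1, 1.8], [0.7, 4.8, 2.6], 0.6]
[[0.0, -0.1, 3.6], [1.4, 9.8, 5.2], 0.6]
[[0.0, -0.1, 5.4], [1.9, 14.7, 7.9], 0.6]
[[0.0, -0.1, 7.3], [2.3, 19.5, 10.7], 0.6]
[[0.0, -0.1, 9.3], [2.5, 24.3, 13.5], 0.6]
[[0.0, -0.1, 11.3], [2.6, 29.1, 16.5], 0.6]
[[0.0, -0.1, 13.3], [2.6, 33.8, 19.6], 0.6]
[[0.0, -0.1, 15.4], [2.5, 38.5, 22.7], 0.6]
[0.865 0.83  0.795 0.76  0.725 0.69  0.655 0.62  0.585 0.55  0.515 0.48
 0.445 0.41  0.375 0.34 ]
[[-0.0, 0.0, 2.1], [1.0, 4.5, 3.2], 0.6]
[[-0.0, 0.0, 4.4], [1.8, 9.0, 6.5], 0.6]
[[-0.0, 0.0, 6.6], [2.5, 13.5, 9.9], 0.6]
[[-0.0, 0.0, 8.9], [3.0, 17.9, 13.4], 0.6]
[[0.0, 0.0, 11.3], [3.4, 22.3, 16.9], 0.6]
[[-0.0, 0.0, 13.7], [3.6, 26.7, 20.5], 0.6]
[[-0.0, 0.0, 16.2], [3.7, 31.0, 24.1], 0.6]
[[-0.0, 0.0, 18.8], [3.6, 35.3, 27.8], 0.6]
```

>>> apply_moves(
  series=[
    [[0,0,2],[0.5,5,2.5],0.6],
    [[0,0,3.5],[1.5,10,5],0.6],
    [[0,0,5.5],[2,14.5,8],0.6],
    [[0,0,7.5],[2.5,19.5,10.5],0.6],
    [[0,0,9.5],[2.5,24.5,13.5],0.6],
    [[0,0,11.5],[2.5,29,16.5],0.6],
    [[0,0,13.5],[2.5,34,19.5],0.6],
    [[0,0,15.5],[2.5,38.5,22.5],0.6],
  ],
)

```text
time: 8.8
eef_pos: [0.6103, -0.0639, 0.1435]
ee_rot: [-2.423, -0.392, -0.591]
ft_force: [0.5, -0.8, -0.0]
grip_width: 0.601
```

```bash
python3 look.py 8; python3 - <<'E'
from arm import *
from fit import world
th=np.linspace(.62,.34,9)[1:]
for r in rows([(*pose(t,.8,'in',s=.158),.6) for t in th]):print(r)
for th in(.7,.65,.6,.55):
    f=lambda n,p,o:((proj(n,world(p,'l',CASE+[th]))[0]-o[:2])*2.667+[o[2],0]).round().tolist()
    print(th,f('top',(.14,-.105,.011),(230,110,400)),f('top',(.164,-.025,.009),(230,110,400)),f('scene',(.14,.105,.011),(170,60,0)),f('scene',(.164,-.025,.003),(170,60,0)))
E
```

```text
[-0.55   0.438  1.867  0.887  1.114  0.175] 8.8 [ 0.49030993 -0.76035422 -0.02703173]
[[0.0, -0.1, 2.0], [1.1, 4.0, 3.0], 0.6]
[[0.0, -0.1, 4.2], [1.9, 8.5, 6.3], 0.6]
[[0.0, -0.1, 6.4], [2.6, 12.9, 9.7], 0.6]
[[0.0, -0.1, 8.7], [3.2, 17.4, 13.2], 0.6]
[[-0.0, -0.1, 11.1], [3.6, 21.8, 16.7], 0.6]
[[-0.0, -0.1, 13.6], [3.8, 26.1, 20.3], 0.6]
[[-0.0, -0.1, 16.0], [3.9, 30.5, 23.9], 0.6]
[[-0.0, -0.1, 18.6], [3.9, 34.8, 27.6], 0.6]
0.7 [494.0, 97.0] [595.0, 118.0] [116.0, 139.0] [90.0, 214.0]
0.65 [497.0, 93.0] [597.0, 114.0] [111.0, 145.0] [84.0, 221.0]
0.6 [499.0, 90.0] [599.0, 110.0] [106.0, 150.0] [78.0, 228.0]
0.55 [502.0, 87.0] [601.0, 107.0] [102.0, 156.0] [73.0, 236.0]
```

View pics/b8.png

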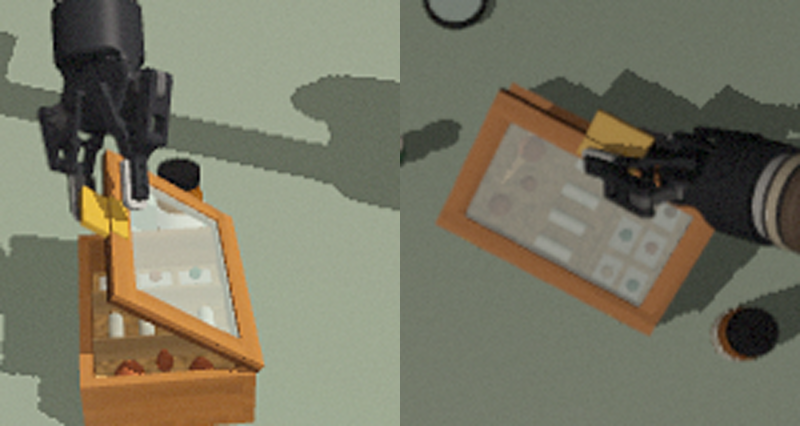

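>>> apply_moves(
  series=[
    [[0,0,2],[1,4,3],0.6],
    [[0,0,4],[2,8.5,6.5],0.6],
    [[0,0,6.5],[2.5,13,9.5],0.6],
    [[0,0,8.5],[3,17.5,13],0.6],
    [[0,0,11],[3.5,22,16.5],0.6],
    [[0,0,13.5],[4,26,20.5],0.6],
    [[0,0,16],[4,30.5,24],0.6],
    [[0,0,18.5],[4,35,27.5],0.6],
  ],
)

```text
time: 9.9
eef_pos: [0.6367, -0.0733, 0.1086]
ee_rot: [-2.417, 0.003, -0.447]
ft_force: [0.0, -0.4, -1.0]
grip_width: 0.603
```

```bash
python3 look.py 9; python3 - <<'E'
from arm import *
from fit import world
for th in(np.linspace(.34,.14,9)[1:],):
  for r in rows([(*pose(t,.8,'in',s=.158),.6) for t in th]):print(r)
for th in(.4,.35,.3,.25):
    f=lambda n,p,o:((proj(n,world(p,'l',CASE+[th]))[0]-o[:2])*2.667+[o[2],0]).round().tolist()
    print(th,f('top',(.14,-.105,.011),(230,110,400)),f('top',(.164,-.025,.009),(230,110,400)),f('scene',(.14,.105,.011),(170,60,0)),f('scene',(.164,-.025,.003),(170,60,0)))
E
```

```text
[-0.54   0.536  1.805  0.905  1.086  0.472] 9.9 [ 0.04899433 -0.35426319 -0.980165  ]
[[-0.0, -0.1, 1.9], [0.8, 2.7, 2.6], 0.6]
[[-0.0, -0.1, 3.8], [1.5, 5.6, 5.3], 0.6]
[[-0.0, -0.1, 5.7], [2.2, 8.5, 8.0], 0.6]
[[-0.0, -0.1, 7.7], [2.8, 11.5, 10.8], 0.6]
[[-0.0, -0.1, 9.6], [3.3, 14.4, 13.5], 0.6]
[[-0.0, -0.1, 11.6], [3.7, 17.4, 16.3], 0.6]
[[-0.0, -0.1, 13.6], [4.0, 20.3, 19.1], 0.6]
[[-0.0, -0.1, 15.6], [4.2, 23.3, 21.8], 0.6]
0.4 [507.0, 81.0] [605.0, 99.0] [91.0, 174.0] [62.0, 259.0]
0.35 [508.0, 79.0] [605.0, 98.0] [89.0, 180.0] [59.0, 266.0]
0.3 [509.0, 78.0] [606.0, 96.0] [86.0, 186.0] [56.0, 274.0]
0.25 [510.0, 78.0] [606.0, 96.0] [84.0, 193.0] [54.0, 282.0]
```

View pics/b9.png

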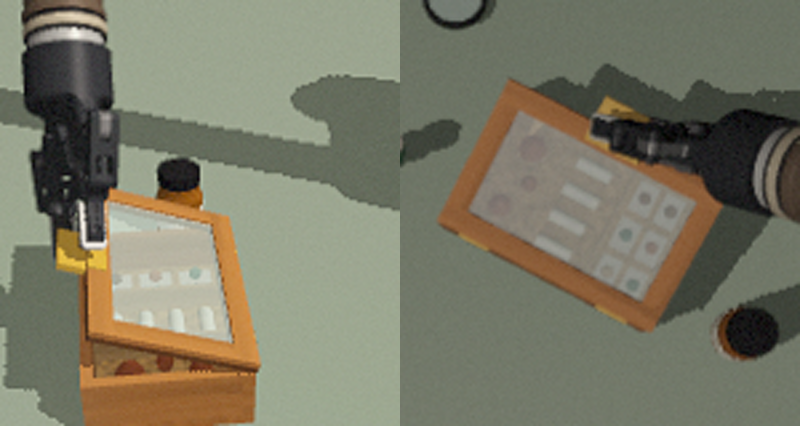

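>>> apply_moves(
  series=[
    [[0,0,2],[1,2.5,2.5],0.6],
    [[0,0,4],[1.5,5.5,5.5],0.6],
    [[0,0,5.5],[2,8.5,8],0.6],
    [[0,0,7.5],[3,11.5,11],0.6],
    [[0,0,9.5],[3.5,14.5,13.5],0.6],
    [[0,0,11.5],[3.5,17.5,16.5],0.6],
    [[0,0,13.5],[4,20.5,19],0.6],
    [[0,0,15.5],[4,23.5,22],0.6],
  ],
)

```text
time: 11.0
eef_pos: [0.6502, -0.0783, 0.0797]
ee_rot: [-2.371, 0.325, -0.322]
ft_force: [-0.2, -0.5, -0.2]
grip_width: 0.597
```

```bash
python3 look.py 10; python3 - <<'E'
from arm import *
from fit import world
for th in(np.linspace(.14,-.02,9)[1:],):
  for r in rows([(*pose(t,.8,'in',s=.158),.6) for t in th]):print(r)
for t in(.14,0,-.05): print(clear(*pose(t,.8,'in',s=.158),max(t,0)))
for th in(.2,.15,.1,.05,0):
    f=lambda n,p,o:((proj(n,world(p,'l',CASE+[th]))[0]-o[:2])*2.667+[o[2],0]).round().tolist()
    print(th,f('top',(.14,-.105,.011),(230,110,400)),f('scene',(.14,.105,.011),(170,60,0)),f('scene',(.14,-.105,.001),(170,60,0)),f('scene',(.164,-.025,.003),(170,60,0)))
E
```

```text
[-0.536  0.603  1.77   0.922  1.064  0.715] 11.0 [-0.19627757 -0.49261378 -0.19509115]
[[-0.0, -0.1, 1.7], [1.1, 2.1, 2.2], 0.6]
[[-0.0, -0.1, 3.3], [1.8, 4.4, 4.4], 0.6]
[[-0.0, -0.1, 4.9], [2.4, 6.7, 6.7], 0.6]
[[-0.0, -0.1, 6.6], [3.0, 8.9, 8.9], 0.6]
[[-0.0, -0.1, 8.2], [3.5, 11.2, 11.2], 0.6]
[[-0.0, -0.1, 9.9], [3.9, 13.5, 13.5], 0.6]
[[-0.1, -0.1, 11.5], [4.3, 15.8, 15.7], 0.6]
[[-0.1, -0.1, 13.2], [4.6, 18.2, 18.0], 0.6]
{'body': [np.float64(14.1), np.float64(43.4), np.float64(42.0), np.float64(97.0), np.float64(8976.0)], 'fo': [np.float64(14.4), np.float64(16.4), np.float64(44.7), np.float64(99.7), np.float64(8976.0)], 'fi': [np.float64(6.9), np.float64(1.6), np.float64(7.8), np.float64(55.0), np.float64(146.0)]}
{'body': [np.float64(14.6), np.float64(43.7), np.float64(25.6), np.float64(80.6), np.float64(8976.0)], 'fo': [np.float64(15.6), np.float64(15.9), np.float64(25.9), np.float64(79.9), np.float64(205.3)], 'fi': [np.float64(7.0), np.float64(1.6), np.float64(7.0), np.float64(34.3), np.float64(133.1)]}
{'body': [np.float64(7.8), np.float64(38.3), np.float64(18.8), np.float64(70.6), np.float64(108.4)], 'fo': [np.float64(12.4), np.float64(7.8), np.float64(20.4), np.float64(71.4), np.float64(202.3)], 'fi': [np.float64(5.9), np.float64(4.7), np.float64(5.9), np.float64(25.8), np.float64(128.5)]}
0.2 [511.0, 77.0] [82.0, 199.0] [82.0, 359.0] [53.0, 290.0]
0.15 [512.0, 78.0] [81.0, 205.0] [81.0, 365.0] [52.0, 298.0]
0.1 [512.0, 78.0] [80.0, 211.0] [81.0, 372.0] [52.0, 305.0]
0.05 [513.0, 79.0] [80.0, 218.0] [81.0, 379.0] [52.0, 313.0]
0 [513.0, 80.0] [80.0, 224.0] [82.0, 385.0] [53.0, 320.0]
```

View pics/b10.png

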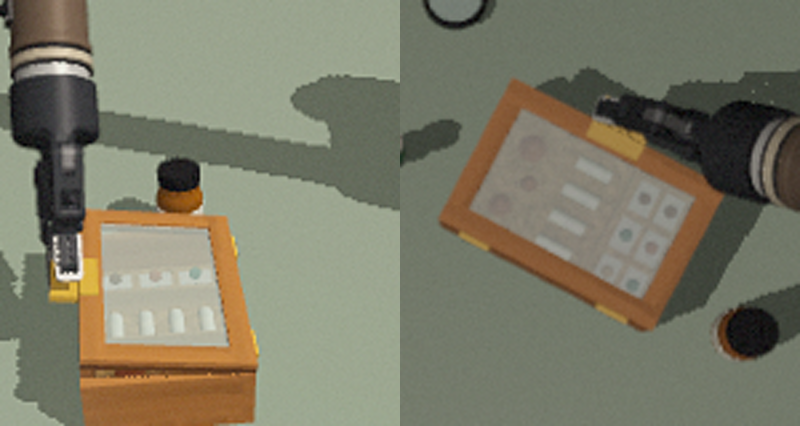

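>>> apply_moves(
  series=[
    [[0,0,1.5],[1,2,2],0.6],
    [[0,0,3],[2,4.5,4.5],0.6],
    [[0,0,5],[2.5,6.5,6.5],0.6],
    [[0,0,6.5],[3,9,9],0.6],
    [[0,0,8],[3.5,11,11],0.6],
    [[0,0,10],[4,13.5,13.5],0.6],
    [[0,0,11.5],[4,16,15.5],0.6],
    [[0,0,13],[4.5,18,18],0.6],
  ],
)

```text
time: 12.1
eef_pos: [0.6576, -0.0815, 0.0554]
ee_rot: [-2.306, 0.588, -0.215]
ft_force: [-0.2, 0.1, 0.6]
grip_width: 0.603
```

```bash
python3 look.py 11; python3 - <<'E'
from arm import *
T=[pose(0,.8,'in',s=.158,extra=-.007),pose(0,.8,'in',s=.158,extra=-.010)]
X,R=T[-1]
for d in(.0,.02,.04,.07,.1,.13):T.append((X-R.apply([0,0,d]),R))
for r in rows([(*t,.6) for t in T]):print(r)
for t in T[:2]:print(clear(*t,0))
E
```

```text
[-0.534  0.655  1.748  0.936  1.045  0.914] 12.1 [-0.16909297  0.11480139  0.57848865]
[[-0.1, -0.1, -1.5], [-0.5, 5.3, -2.1], 0.6]
[[-0.1, -0.1, -1.5], [-0.4, 8.3, -2.1], 0.6]
[[-0.1, -0.1, -1.5], [-0.4, 8.3, -2.1], 0.6]
[[-0.1, -0.1, -1.5], [-0.4, 8.3, -22.1], 0.6]
[[-0.1, -0.1, -1.5], [-0.4, 8.3, -42.1], 0.6]
[[-0.1, -0.1, -1.5], [-0.4, 8.2, -72.1], 0.6]
[[-0.1, -0.1, -1.5], [-0.4, 8.2, -102.1], 0.6]
[[-0.1, -0.1, -1.5], [-0.3, 8.1, -132.1], 0.6]
{'body': [np.float64(9.7), np.float64(43.9), np.float64(20.7), np.float64(75.7), np.float64(103.2)], 'fo': [np.float64(11.4), np.float64(11.0), np.float64(21.2), np.float64(75.0), np.float64(200.9)], 'fi': [np.float64(7.0), np.float64(7.4), np.float64(7.0), np.float64(29.4), np.float64(125.3)]}
{'body': [np.float64(7.6), np.float64(43.7), np.float64(18.6), np.float64(73.6), np.float64(101.5)], 'fo': [np.float64(9.9), np.float64(8.9), np.float64(19.3), np.float64(72.9), np.float64(193.9)], 'fi': [np.float64(7.0), np.float64(10.2), np.float64(7.0), np.float64(27.3), np.float64(123.8)]}
```

View pics/b11.png

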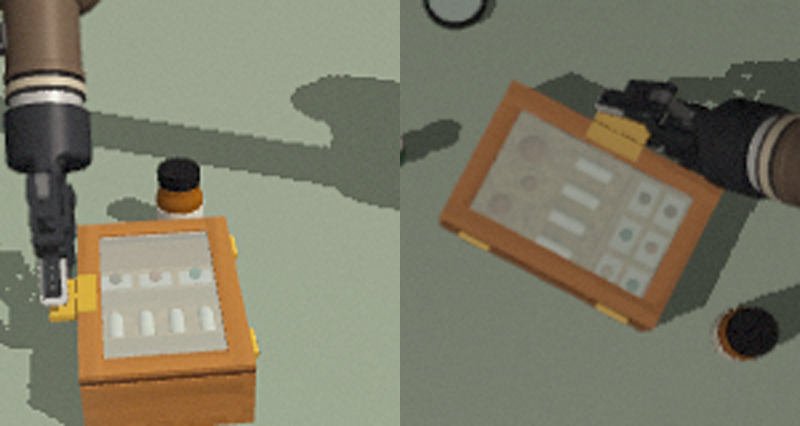

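>>> apply_moves(
  series=[
    [[0,0,0],[0,2,-1],0.6],
    [[0,0,-1],[-0.5,4,-2],0.6],
    [[0,0,-1.5],[-0.5,6,-2],0.6],
    [[0,0,-1.5],[-0.5,8,-2],0.6],
    [[0,0,-1.5],[-0.5,8,-2],0.6],
  ],
)

```text
time: 12.82
eef_pos: [0.6535, -0.0875, 0.0511]
ee_rot: [-2.316, 0.556, -0.228]
ft_force: [-0.3, 1.2, -1.1]
grip_width: 0.599
```

```bash
python3 look.py 12
```

```text
[-0.546  0.661  1.75   0.933  1.047  0.875] 12.825 [-0.28713867  1.22709158 -1.11411662]
```

View pics/b12.png

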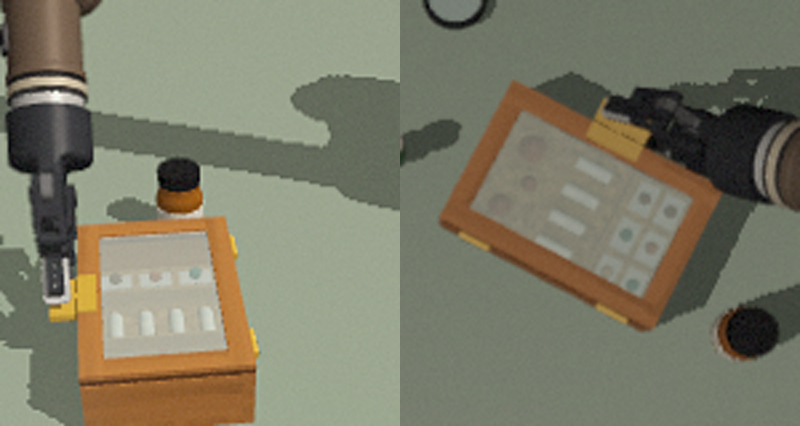

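>>> apply_moves(
  series=[
    [[0,0,0],[0,0,-15],0.6],
    [[0,0,0],[0,0,-35],0.6],
    [[0,0,0],[0,0,-60],0.6],
    [[0,0,0],[0,0,-90],0.6],
    [[0,0,0],[0,0,-130],0.6],
    [[0,0,0],[0,0,-165],0.6],
    [[0,0,0],[0,0,-165],0.6],
    [[0,0,0],[0,0,-165],0.6],
  ],
)

```text
time: 13.92
eef_pos: [0.6006, -0.1901, 0.1697]
ee_rot: [-2.316, 0.557, -0.229]
ft_force: [0.6, 0.2, -0.5]
grip_width: 0.602
```

```bash
python3 look.py 13; python3 - <<'E'
from arm import *
a=cv2.imread('pics/top0.png').astype(int);b=cv2.imread('pics/top13.png').astype(int)
crop("pics/top13.png","pics/tf.png",190,60,390,260,3)
crop("pics/scene13.png","pics/sf.png",140,80,300,310,2.6)
i=cv2.imread('pics/tf.png');j=cv2.resize(cv2.imread('pics/sf.png'),(417,600))[:,:];cv2.imwrite('pics/f.png',cv2.resize(np.hstack([i,j]),None,fx=.78,fy=.78))
E
```

```text
[-0.728  0.494  1.712  0.781  1.283  0.946] 13.925 [ 0.59300582  0.16045398 -0.46729987]
```

View pics/f.png

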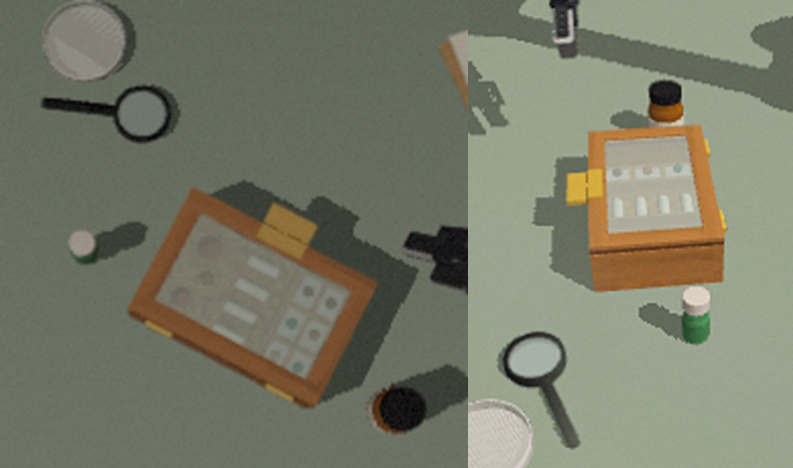

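```bash
python3 - <<'E'
from arm import *
from fit import world
crop("pics/scene13.png","pics/z.png",190,130,280,230,6)
i=cv2.imread('pics/z.png')
g=lambda P:tuple(int(v) for v in ((proj('scene',P)[0]-[190,130]+.5)*6))
for th,c in((0,(0,255,0)),(.05,(0,0,255)),(.1,(255,0,0))):
  for p in((.14,-.105,.001),(.14,-.105,.011),(.14,.105,.011),(.164,-.025,.003),(.164,.025,.009)):cv2.circle(i,g(world(p,'l',CASE+[th])),2,c,-1)
for p in((-.07,-.105,.055),(-.07,-.105,0),(.07,-.105,0),(.07,-.105,.055)):cv2.circle(i,g(world(p,'c',CASE+[0])),2,(255,0,255),-1)
cv2.imwrite('pics/z2.png',i)
E
```

```text
(no output)
```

View pics/z2.png

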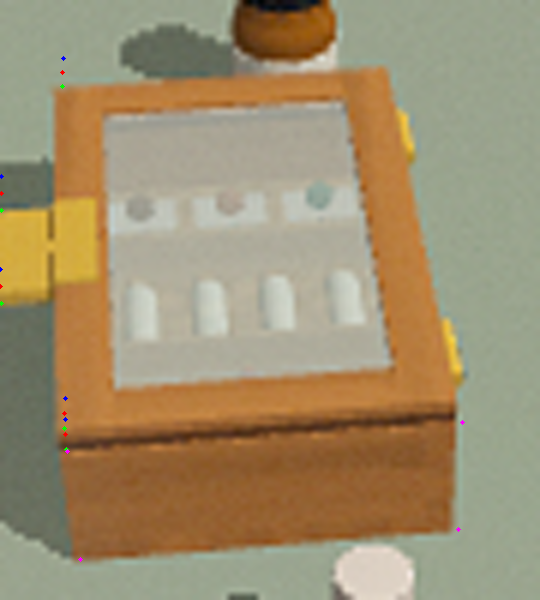

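```bash
python3 -c "
from cell import job;print(job.job_done())"
```

```text
the job is handed in; nothing more can be done
None
```

The lid is shut and the job is handed in, with the robot's clock at about 14 of the 48 s.

- **How it was done:** I brought the part-open gripper in from the jar side so its fingers straddled the brass tab. The rear finger pushed the lid from about 1.50 rad to about 1.22 rad. It then fell slowly onto the inner finger and came to rest at about 0.89 rad. From there I rolled and lowered the tool with the lid at 0.2 to 0.3 rad/s until it was shut, dropped the finger clear of the tab and drew straight back.
- **Lid:** in the last pictures its corners and tab match the predicted positions for 0 rad, and the seam is even along the side that faces the camera. It did not move when the finger was lowered away, so it was resting on the case, not on the finger.
- **Surroundings:** the case outline still fits where I measured it at the start. The jar, vial and lens look unmoved by eye; I did not re-measure them.
- **Arm:** the gripper is about 0.1 m clear of everything.
- **Forces:** readings after each move stayed within about 2 N, which is near the sensor's noise. The catch therefore shows in the lid holding still between two pictures, not in the force readings.
- **Disagreement:** the fitted case corners were up to 2 pixels off in the pictures, so image readings of the lid angle are good to about 0.02 rad.

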